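# Eject the wide bush from its nest block

### The arm

A 6-joint arm with a two-finger parallel gripper is mounted at the origin on a cart in front of the work surface, level with it; the furniture and walls round the work are solid. World frame = base frame: x ahead of the robot, y to its left, z up, the work surface at z = 0. Lengths are in mm, angles in rad, forces in N, time in s.
With the tool pointing down it reaches from about 300 to 775 mm from the base axis. Payload 14.6 kg.
Tool frame: the origin (TCP) lies midway between the tips of the shut fingers; the grasp point (between the pads) lies 19 mm behind it; z points along the fingers, y is the direction in which the jaws open and shut (so a half turn about z gives the same grasp; the last joint's range is limited). The gripper opens to 94 mm and grips with 3 to 60 N. Pads are 16 mm wide; open, the fingers measure 119 mm over their backs; the gripper's body (75 mm by 177 mm) begins 78 mm behind the grasp point.
Start: joints at [1.221, 0.3, 1.521, -0, 1.321, -0.067], TCP at [153.473, 528.143, 205.446] pointing down, gripper open.
Joint ranges: [-3.03, 3.03], [-0.79, 2.21], [0.23, 2.52], [-1.04, 4.18], [0, 3.07], [-2.55, 2.55]. Speed limits (rad/s): [2.22, 2.22, 2.57, 3.14, 3.14, 3.14].

### API

Orientations are given as [roll, pitch, yaw] about the fixed x, y, z axes, in that order (R = Rz(yaw) Ry(pitch) Rx(roll)).
In Python, from cell import read_state, camera, get_calibration, sign_off gives the robot as it stands.
- The arm moves only by the tool carry_out, never from a script. Its argument "series" is a list of rows, each an object with "delta_pos": the shift along the world's x, y, z in mm, a list of three; "turn": the turn, a rotation vector about the world's x, y, z in rad, a list of three; "hand": the opening, from 0 (shut) to 1 (fully open). A call has 1 to 8 rows; each row is the pose to reach, as a shift and turn from the pose commanded when the call began; what a row does not reach only later rows make up. A row lasts 1/8 s, in which the tool goes at most 62.5 mm and 10.7 degrees, less where a joint would pass 70% of its speed; a pose out of reach is approached as far as the arm can. A call with a gripper value outside its range is refused whole. The fingers move at their own pace and stop on an object; "squeeze" is the grip in N (left out, the last holds). Time passes only in rows, so rows that repeat a pose let the fingers close. It gives the time, the measured TCP pose, the force and the opening at its end, in the units of the state.
- read_state(): the state, without advancing time (a new reading comes with each control period).
- camera(name): name is "scene" or "side" or "wrist"; returns the picture (384x512x3 uint8, red, green, blue); there is no depth.
- get_calibration(name): a dict with "intrinsics" (3x3 intrinsics, pixels), "k1" (the pictures are not rectified: a ray, as slopes to the right and down, at radius r is drawn at 1 + k1 r^2 times it, then the intrinsics apply), "pose" (4x4, takes a point from camera to world coordinates). Camera axes: x right, y down, z forward; pixel columns grow to the right and rows downward; lengths in mm; the calibration is good to about 2 mm. A picture is of the moment at which its call begins: read the wrist's pose just before it. get_calibration takes no time and is no camera call; for the wrist camera it gives the pose at the moment of the call.
- sign_off(): hands the job in, once; it reports no verdict.
The state is a dict: "clock": time; "joints": joint angles; "qd": joint speeds; "effort": joint torques, N m; "eef_pos": TCP position; "eef_rot": TCP orientation; "wrist_force": force on the tool from outside, world axes, zero at the start; "moment": the same for the moment, N m; "finger_gap": finger opening in mm.
Only numpy, scipy, OpenCV 4.12 (cv2) and the standard library are available. Lean on these libraries where they do the work, as an engineer would, in place of code of your own. Each camera call takes 0.05 s, during which the arm holds its last target.

### The job

Two aluminium nest blocks lie on the bench, each with a brass bush sunk flush in it: take the block with the wider bush and set it down flat on the ejector stand, so that the stand's post goes up through the hole in the block's underside and raises the bush. Then grip the raised bush, and stand it upright in the shallow grey tray; leave the block sitting on the stand.

Things in the scene. Friction and masses are not known exactly. Their poses are not given: they have to be found in the camera images.
- nest_block: Plain aluminium block with the WIDE bush, loose, 64 x 110 x 40 mm (x, y, z; about 0.35 kg). Origin at the centre of its underside, z up, y along its length. In its middle a vertical round bore of 50 mm, open at the top, goes down to a ledge 8 mm above the underside; a 42 mm round ejector hole goes on through the underside. It can be lifted across its 64 mm width with the bush in it. A like block with a 30 mm bush also lies on the bench and is not wanted.
- bush: Brass bush, thick-walled and round, 48 mm in outer diameter, 32 mm high, with a narrow 14 mm blind bore in its top and a closed flat underside (about 0.18 kg), loose. Origin at the centre of its underside, z along its axis. At the start it rests on the ledge in the block's bore, its top flush with the block's top, so it cannot be gripped; it slides freely in the bore.
- ejector_stand: Fixed dark steel base plate 90 x 130 x 10 mm (x, y, z) with one upright steel post in its middle, 22 mm in diameter, 30 mm high above the plate (flat top 40 mm above the bench). Origin at the centre of the plate's underside, z up. With the block flat on the plate the post holds the bush 22 mm above the block's top, still 10 mm deep in the bore.
- tray: Fixed shallow open grey tray, 120 x 150 x 22 mm outside (x, y, z), walls and floor 4 mm thick. Origin at the centre of its underside, z up.
There are look-alikes about, which are no part of the job. There is more than one size of the bush; the one meant has the size given above.

How it is judged:
By the outcome, as a careful person would: the job done as asked, in the order asked, and still so for the second after the job is handed in, with the robot touching nothing.
It also fails if it takes over 50 s, if anything falls off the work surface, if the arm or the gripper's body presses on something with over 40 N, if the wrist force passes 120 N, or if a joint passes its speed limit or range.

## Working session

There is one attempt and no reset: what is moved stays moved. The work goes in short steps, Python scripts to look and compute and a tool call to move; the robot and the scene stay as the last step left them, time stands still between calls to the robot, and variables do not carry over. Pictures are saved under pics/ and viewed, and the job is handed in when it is done.

Besides the shell and the picture viewer there is one more tool, called after ">>>" in YAML: its name, and indented under it one key for each argument. carry_out: Moves the arm, as the interface text tells. Its arguments: {"type":"object","properties":{"series":{"type":"array"},"squeeze":{"type":"number"}},"required":["series"]}

```bash
mkdir -p pics; ls
cat > h.py <<'E'
import numpy as np, cv2
from cell import read_state, camera, get_calibration, sign_off
def snap(n,f):
    c=get_calibration(n); im=camera(n); cv2.imwrite(f'pics/{f}.png',cv2.cvtColor(im,cv2.COLOR_RGB2BGR)); np.savez(f'pics/{f}.npz',im=im,K=c['intrinsics'],k1=c['k1'],P=c['pose']); return im,c
def load(f):
    d=np.load(f'pics/{f}.npz'); return d['im'],dict(intrinsics=d['K'],k1=float(d['k1']),pose=d['P'])
def ray(c,u,v):
    K=np.array(c['intrinsics']);k=c['k1']
    p=cv2.undistortPoints(np.array([[[u,v]]],float),K,np.array([k,0,0,0,0.]))[0,0]
    P=np.array(c['pose']); d=P[:3,:3]@np.array([p[0],p[1],1]); return P[:3,3],d
def onz(c,u,v,z):
    o,d=ray(c,u,v); return o+d*(z-o[2])/d[2]
def proj(c,X):
    P=np.linalg.inv(np.array(c['pose'])); p=P[:3,:3]@np.array(X,float)+P[:3,3]; a=p[:2]/p[2]; a=a*(1+c['k1']*(a@a)); K=np.array(c['intrinsics']); return K[:2,:2]@a+K[:2,2]
E
python3 - <<'E'
from h import *
for n in ['scene','side','wrist']:
    im,c=snap(n,n+'0'); print(n,np.array(c['pose']).round(2).tolist(),c['k1'])
print(read_state())
E
```

```text
pics
scene [[0.44, -0.7, 0.56, -12.35], [-0.9, -0.34, 0.28, -138.08], [-0.01, -0.63, -0.78, 703.99], [0.0, 0.0, 0.0, 1.0]] -0.0725706013870259
side [[0.84, -0.28, 0.46, 36.27], [-0.54, -0.41, 0.73, -636.46], [-0.02, -0.87, -0.5, 540.55], [0.0, 0.0, 0.0, 1.0]] -0.18627405498183772
wrist [[0.28, 0.93, 0.25, 82.0], [0.96, -0.27, -0.07, 548.24], [-0.0, 0.26, -0.97, 384.29], [0.0, 0.0, 0.0, 1.0]] 0.009974625590000551
{'clock': 0.15, 'joints': array([ 1.22137926e+00,  3.00326901e-01,  1.52141786e+00, -3.19350585e-06,
        1.32069277e+00, -6.65820292e-02]), 'qd': array([ 0.00040532, -0.00047604, -0.00073495, -0.00055648, -0.00184887,
        0.00041258]), 'effort': array([ 2.83372829e-04, -5.31972635e+01, -3.52809834e+01,  7.07585108e-02,
        2.36333348e-02, -2.29366725e-05]), 'eef_pos': array([153.42237768, 527.96995625, 205.03447693]), 'eef_rot': array([-3.14074944e+00, -5.31257323e-05,  2.85875838e+00]), 'wrist_force': array([ 0.4442361 , -0.44879582,  0.49950346]), 'moment': array([-0.01242297, -0.01875889,  0.02672484]), 'finger_gap': 94.08586633406695}
```

View pics/scene0.png

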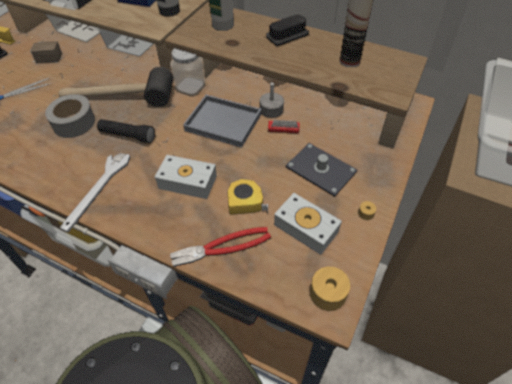

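View pics/side0.png

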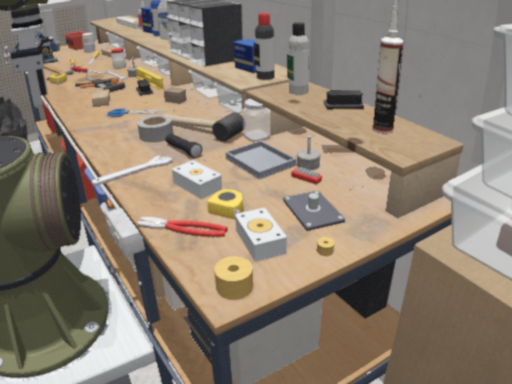

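View pics/wrist0.png

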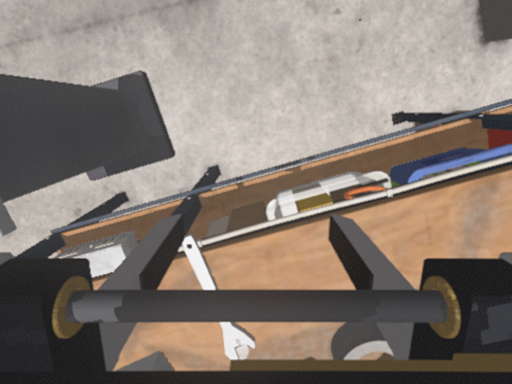

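Scene picture: the blocks are at (307,220) and (185,175), the flat stand with its post at (321,168), and the tray at (223,120). Look-alikes are loose brass rings at (330,287) and (368,209), and a round-based pin at (271,103). The block at (307,220) looks to have the wider bush. I'll enlarge and measure both.

Run:
```python
from h import *
im,c=load('scene0')
a=cv2.resize(im[140:260,145:365],None,fx=3.6,fy=3.6,interpolation=cv2.INTER_CUBIC)
cv2.imwrite('pics/crop1.png',cv2.cvtColor(a,cv2.COLOR_RGB2BGR))
im2,c2=load('side0')
a=cv2.resize(im2[130:270,160:360],None,fx=4,fy=4,interpolation=cv2.INTER_CUBIC)
cv2.imwrite('pics/crop2.png',cv2.cvtColor(a,cv2.COLOR_RGB2BGR))
for nm,(I,C) in dict(scene=(im,c),side=(im2,c2)).items():
    h=cv2.cvtColor(I,cv2.COLOR_RGB2HSV)
    m=((h[...,0]>16)&(h[...,0]<28)&(h[...,1]>110)&(h[...,2]>120)).astype(np.uint8)
    cs,_=cv2.findContours(m,cv2.RETR_EXTERNAL,cv2.CHAIN_APPROX_NONE)
    for k in cs:
        if cv2.contourArea(k)<40: continue
        P=np.array([onz(C,*p[0],40)[:2] for p in k])
        (cx,cy),r=cv2.minEnclosingCircle(P.astype(np.float32)); b=cv2.boundingRect(k)
        print(nm,b,'ctr@z40',P.mean(0).round(),'diam',round(2*r))
```

```text
scene (311, 266, 40, 36) ctr@z40 [ 325. -105.] diam 67
scene (296, 208, 24, 20) ctr@z40 [434. -18.] diam 46
scene (359, 201, 18, 14) ctr@z40 [ 506. -115.] diam 34
scene (227, 179, 37, 31) ctr@z40 [429. 117.] diam 86
scene (179, 166, 13, 10) ctr@z40 [432. 254.] diam 27
side (215, 259, 38, 40) ctr@z40 [ 317. -117.] diam 100
side (317, 239, 17, 17) ctr@z40 [ 490. -144.] diam 48
side (249, 220, 22, 11) ctr@z40 [432. -20.] diam 41
side (207, 190, 36, 29) ctr@z40 [419.  86.] diam 116
side (49, 71, 18, 13) ctr@z40 [ 326. 1395.] diam 213
side (136, 67, 28, 22) ctr@z40 [ 638. 1101.] diam 367
```

View pics/crop1.png

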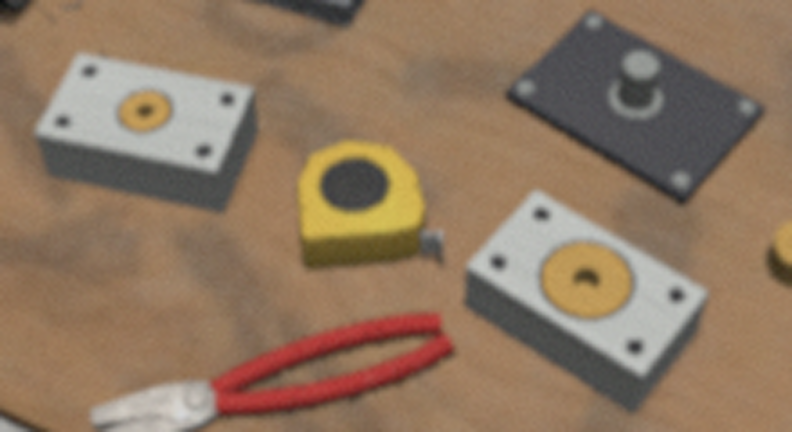

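View pics/crop2.png

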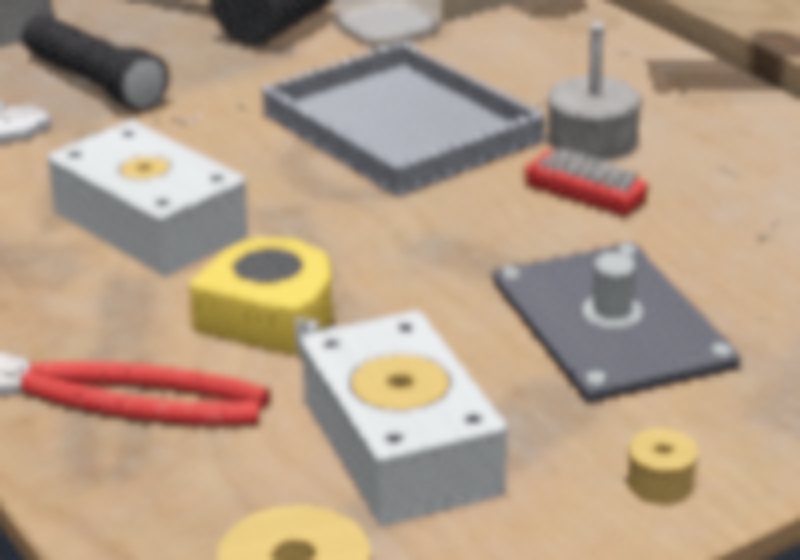

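Both crops confirm it: the block at (307,220) carries the wide bush (about 46 mm; the other, at (185,172), measures about 27 mm). Next, poses from the corners in both views.

Run:
```python
from h import *
def rep(nm,P):
    P=np.array(P)[:,:2]; e=np.roll(P,-1,0)-P
    print(nm,'ctr',P.mean(0).round(1),'len',np.linalg.norm(e,axis=1).round(),'ang',np.degrees(np.arctan2(e[:,1],e[:,0])).round(1))
S=load('scene0');D=load('side0')
f=lambda x,s,o:((x[0]+.5)/s-.5+o[0],(x[1]+.5)/s-.5+o[1])
def go(nm,C,pts,s,o,z): rep(nm,[onz(C[1],*f(p,s,o),z) for p in pts])
go('block sc',S,[(537,190),(707,292),(640,377),(467,267)],3.6,(145,140),40)
go('block sd',D,[(302,328),(418,312),(505,430),(382,459)],4,(160,130),40)
go('stand sc',S,[(590,10),(764,108),(684,200),(507,95)],3.6,(145,140),10)
go('stand sd',D,[(495,270),(632,243),(738,355),(592,392)],4,(160,130),10)
print('post',onz(S[1],*f((641,64),3.6,(145,140)),40),onz(D[1],*f((615,265),4,(160,130)),40))
print('bush',onz(S[1],*f((587,280),3.6,(145,140)),40),onz(D[1],*f((401,381),4,(160,130)),40))
go('tray sd',D,[(265,93),(398,43),(542,122),(400,180)],4,(160,130),22)
a=cv2.resize(S[0][80:160,170:300],None,fx=6,fy=6,interpolation=cv2.INTER_CUBIC)
cv2.imwrite('pics/crop3.png',cv2.cvtColor(a,cv2.COLOR_RGB2BGR))
```

```text
block sc ctr [434.3 -18.5] len [109.  65. 109.  65.] ang [-102.3  168.1   77.7  -11.6]
block sd ctr [434.2 -17.2] len [ 60. 111.  61. 118.] ang [ -19.8 -102.4  167.4   77.2]
stand sc ctr [588.3   9.2] len [129.  89. 127.  91.] ang [-103.8  167.1   76.8  -11.7]
stand sd ctr [588.2   8.8] len [ 85. 125.  86. 129.] ang [ -13.7 -103.2  168.7   76.6]
post [590.83242111   9.8405801   40.        ] [587.40803425   8.19521771  40.        ]
bush [434.0723302  -19.00827841  40.        ] [433.58577388 -18.84733658  40.        ]
tray sd ctr [619.4 266.2] len [118. 156. 118. 153.] ang [   8.6  -87.4 -173.    92.4]
```

View pics/crop3.png

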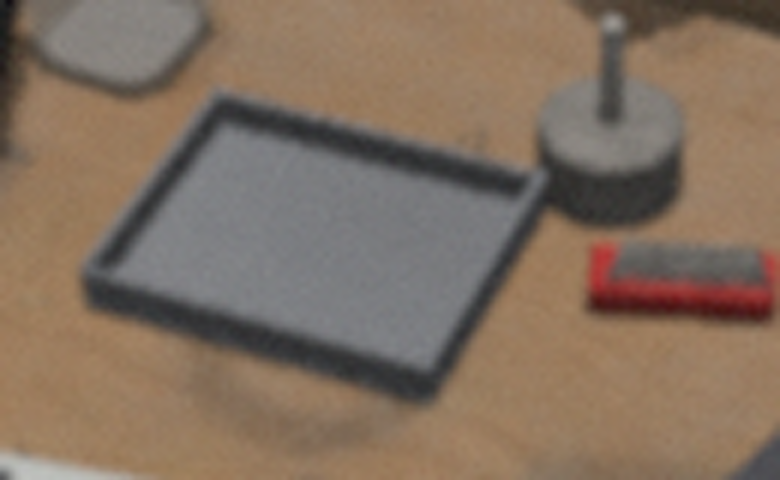

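Scene and side views agree to about 2 mm: block at (434,-18.5) with yaw about -12.3°, stand at (588.5,9) with yaw about -13.2°, tray at about (619,266). All sizes fit. In crop3 the tray is clear, with the round-based pin beside it. Moving over the block now.

>>> carry_out:
  series:
    - {"delta_pos":[190,-370,0],"turn":[0,0,-0.95],"hand":1}
    - {"delta_pos":[190,-370,0],"turn":[0,0,-0.95],"hand":1}
    - {"delta_pos":[190,-370,0],"turn":[0,0,-0.95],"hand":1}
    - {"delta_pos":[190,-370,0],"turn":[0,0,-0.95],"hand":1}
    - {"delta_pos":[190,-370,0],"turn":[0,0,-0.95],"hand":1}
    - {"delta_pos":[190,-370,0],"turn":[0,0,-0.95],"hand":1}
    - {"delta_pos":[190,-370,0],"turn":[0,0,-0.95],"hand":1}
    - {"delta_pos":[190,-370,0],"turn":[0,0,-0.95],"hand":1}
  squeeze: 40

```text
clock: 1.15
eef_pos: [344.2, 156.3, 205.4]
eef_rot: [-3.142, 0.0, 1.905]
wrist_force: [0.1, 0.5, 0.4]
finger_gap: 93.8
```

Run:
```python
from h import *
S=load('scene0')[1]
f=lambda x,s,o:((x[0]+.5)/s-.5+o[0],(x[1]+.5)/s-.5+o[1])
P=np.array([onz(S,*f(p,6,(170,80)),22) for p in [(218,95),(548,178),(432,385),(85,275)]])[:,:2]
e=np.roll(P,-1,0)-P
print(P.mean(0),np.linalg.norm(e,axis=1),np.degrees(np.arctan2(e[:,1],e[:,0])))
for z in(100,150,200): print(z,onz(S,411,103,z),onz(S,175,35,z))
print('pin base',onz(S,272,112,0))
```

```text
[623.96795777 272.2412119 ] [147.56004832 124.00292648 149.99252875 116.91297077] [ -85.09628262 -174.55620422   92.19455149    4.36659775]
100 [ 773.31760246 -121.30970518  100.        ] [776.31775387 494.84363512 100.        ]
150 [ 708.2779194  -122.69775225  150.        ] [711.02970986 442.44868498 150.        ]
200 [ 643.23823634 -124.08579933  200.        ] [645.74166584 390.05373483 200.        ]
pin base [715.66655321 185.69493898   0.        ]
```

>>> carry_out:
  series:
    - {"delta_pos":[90,-175,-65],"turn":[0,0,-0.55],"hand":1}
    - {"delta_pos":[90,-175,-65],"turn":[0,0,-0.55],"hand":1}
    - {"delta_pos":[90,-175,-65],"turn":[0,0,-0.55],"hand":1}
    - {"delta_pos":[90,-175,-65],"turn":[0,0,-0.55],"hand":1}
    - {"delta_pos":[90,-175,-65],"turn":[0,0,-0.55],"hand":1}
    - {"delta_pos":[90,-175,-65],"turn":[0,0,-0.55],"hand":1}

```text
clock: 1.9
eef_pos: [433.3, -15.5, 140.9]
eef_rot: [3.141, -0.0, 1.361]
wrist_force: [1.0, 0.9, -0.3]
finger_gap: 94.1
```

Run:
```python
from h import *
im,c=snap('wrist','wrist1'); snap('side','side1')
print(proj(c,[434,-18.5,40]),proj(c,[588.5,9,40]))
```

```text
[256.88236448 189.40462378] [414.00099976 127.76435872]
```

View pics/wrist1.png

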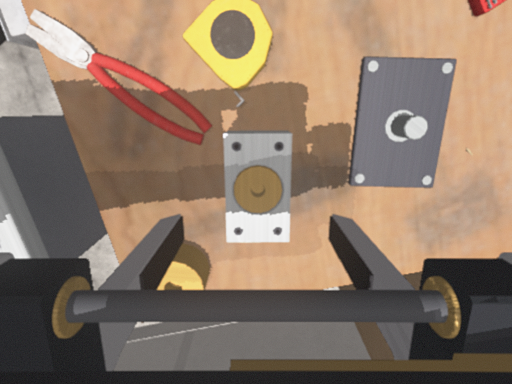

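View pics/side1.png

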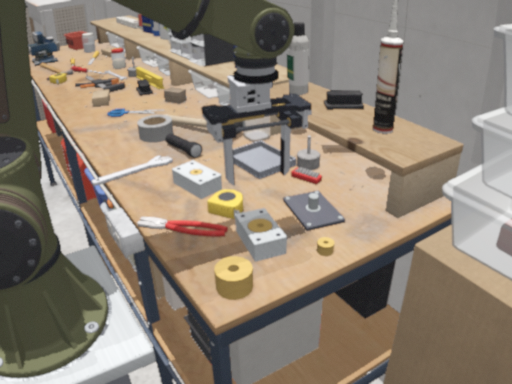

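The wrist view shows the block's bush at (258,189), against a prediction of (257,189), and the post top at (416,127), against (414,128). The jaws straddle the block and are aligned with it. Lowering to z≈8 and gripping.

>>> carry_out:
  series:
    - {"delta_pos":[0.5,-1.7,-60],"turn":[0,0,0],"hand":1}
    - {"delta_pos":[0.5,-1.7,-100],"turn":[0,0,0],"hand":1}
    - {"delta_pos":[0.5,-1.7,-120],"turn":[0,0,0],"hand":1}
    - {"delta_pos":[0.5,-1.7,-132],"turn":[0,0,0],"hand":1}
    - {"delta_pos":[0.5,-1.7,-132],"turn":[0,0,0],"hand":1}
    - {"delta_pos":[0.5,-1.7,-132],"turn":[0,0,0],"hand":0.5}
    - {"delta_pos":[0.5,-1.7,-132],"turn":[0,0,0],"hand":0.5}
    - {"delta_pos":[0.5,-1.7,-132],"turn":[0,0,0],"hand":0.5}
  squeeze: 40

```text
clock: 3.0
eef_pos: [434.2, -18.6, 8.9]
eef_rot: [3.141, -0.0, 1.359]
wrist_force: [0.1, 0.2, 0.3]
finger_gap: 67.4
```

>>> carry_out:
  series:
    - {"delta_pos":[0,0,0],"turn":[0,0,0],"hand":0.5}
    - {"delta_pos":[0,0,0],"turn":[0,0,0],"hand":0.5}
    - {"delta_pos":[0,0,0],"turn":[0,0,0],"hand":0.5}
    - {"delta_pos":[0,0,0],"turn":[0,0,0],"hand":0.5}

```text
clock: 3.5
eef_pos: [434.2, -18.6, 8.8]
eef_rot: [3.141, -0.0, 1.359]
wrist_force: [-1.6, -0.5, 6.4]
finger_gap: 63.6
```

>>> carry_out:
  series:
    - {"delta_pos":[0,0,10],"turn":[0,0,0],"hand":0.5}
    - {"delta_pos":[0,0,35],"turn":[0,0,0],"hand":0.5}
    - {"delta_pos":[0,0,65],"turn":[0,0,0],"hand":0.5}
    - {"delta_pos":[0,0,80],"turn":[0,0,0],"hand":0.5}
    - {"delta_pos":[40,7,80],"turn":[0,0,-0.018],"hand":0.5}
    - {"delta_pos":[80,14,80],"turn":[0,0,-0.018],"hand":0.5}
    - {"delta_pos":[100,18,80],"turn":[0,0,-0.018],"hand":0.5}
    - {"delta_pos":[100,18,80],"turn":[0,0,-0.018],"hand":0.5}

```text
clock: 4.5
eef_pos: [534.2, -0.3, 87.5]
eef_rot: [-3.14, 0.0, 1.341]
wrist_force: [0.1, -0.4, -6.7]
finger_gap: 63.8
```

Run:
```python
from h import *
im,c=snap('wrist','wrist2'); snap('side','side2'); s=read_state(); print(s['eef_pos'],s['wrist_force'],s['finger_gap'])
print(proj(c,[588.5,9,40]))
```

```text
[533.07006332  -0.57689788  87.69773161] [-6.01064204e-03  1.90310077e-01 -6.52856826e+00] 63.86198456964268
[320.34805214 177.56774686]
```

View pics/wrist2.png

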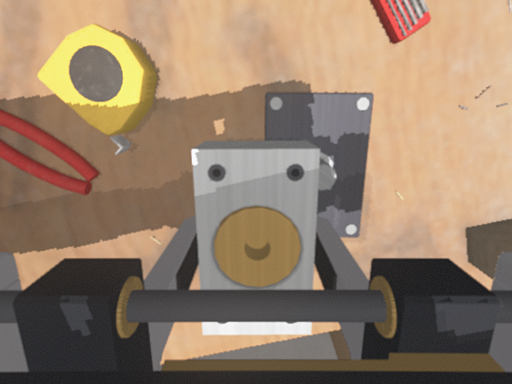

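View pics/side2.png

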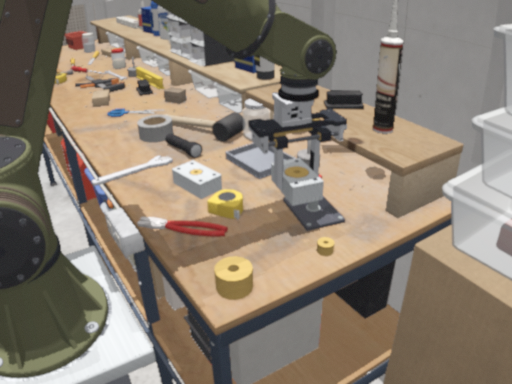

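Block is held level (force −6.5 N, gap 63.8 mm) and the post is visible at its right edge (328,172). Moving over the stand and partly down.

>>> carry_out:
  series:
    - {"delta_pos":[40,7,0],"turn":[0,0,0],"hand":0.5}
    - {"delta_pos":[55,9.6,0],"turn":[0,0,0],"hand":0.5}
    - {"delta_pos":[55,9.6,0],"turn":[0,0,0],"hand":0.5}
    - {"delta_pos":[55,9.6,-10],"turn":[0,0,0],"hand":0.5}
    - {"delta_pos":[55,9.6,-25],"turn":[0,0,0],"hand":0.5}
    - {"delta_pos":[55,9.6,-35],"turn":[0,0,0],"hand":0.5}
    - {"delta_pos":[55,9.6,-35],"turn":[0,0,0],"hand":0.5}

```text
clock: 5.48
eef_pos: [588.3, 9.0, 52.3]
eef_rot: [-3.14, 0.0, 1.341]
wrist_force: [-0.3, -0.6, -5.9]
finger_gap: 63.8
```

Run:
```python
from h import *
im,c=snap('side','side3')
a=cv2.resize(im[90:250,220:400],None,fx=3.7,fy=3.7,interpolation=cv2.INTER_CUBIC)
cv2.imwrite('pics/side3c.png',cv2.cvtColor(a,cv2.COLOR_RGB2BGR))
im,c=snap('wrist','wrist3');print(proj(c,[589,9,40+54-8.8]))
```

```text
[255.694926   249.10729315]
```

View pics/side3c.png

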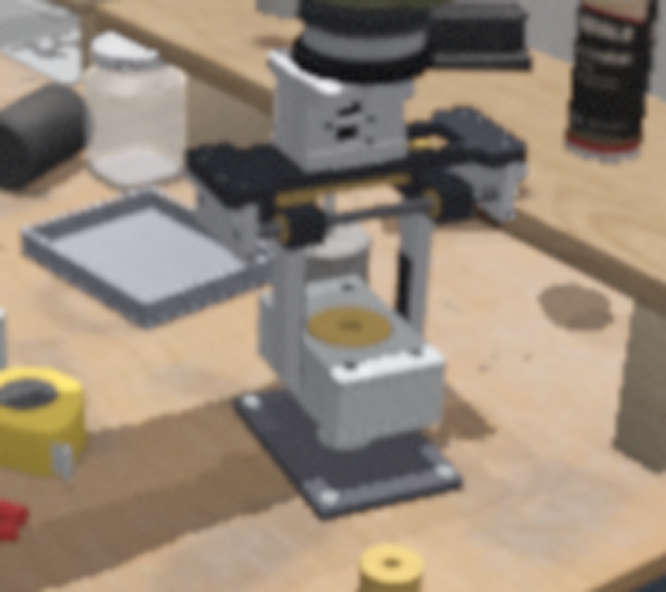

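View pics/wrist3.png

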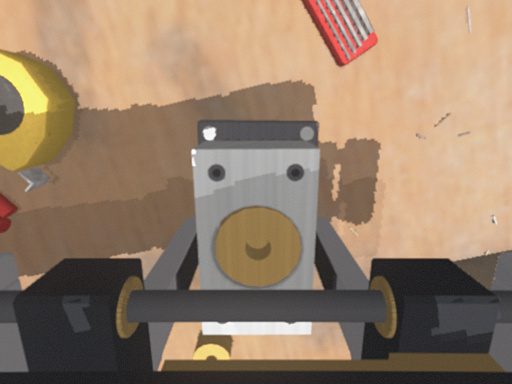

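Block sits centred over the post: bush at (258,247), predicted (256,249), and level in the side crop. Lowering gently.

>>> carry_out:
  series:
    - {"delta_pos":[0.5,0,-8],"turn":[0,0,0],"hand":0.5}
    - {"delta_pos":[0.5,0,-15],"turn":[0,0,0],"hand":0.5}
    - {"delta_pos":[0.5,0,-22],"turn":[0,0,0],"hand":0.5}
    - {"delta_pos":[0.5,0,-28],"turn":[0,0,0],"hand":0.5}
    - {"delta_pos":[0.5,0,-32],"turn":[0,0,0],"hand":0.5}
    - {"delta_pos":[0.5,0,-33.5],"turn":[0,0,0],"hand":0.5}
    - {"delta_pos":[0.5,0,-33.5],"turn":[0,0,0],"hand":0.5}

```text
clock: 6.45
eef_pos: [589.5, 9.0, 19.9]
eef_rot: [-3.142, 0.0, 1.341]
wrist_force: [0.8, -0.2, -5.3]
finger_gap: 63.9
```

>>> carry_out:
  series:
    - {"delta_pos":[0,0,-1],"turn":[0,0,0],"hand":0.5}
    - {"delta_pos":[0,0,-1],"turn":[0,0,0],"hand":0.5}

```text
clock: 6.7
eef_pos: [589.5, 9.1, 19.0]
eef_rot: [3.141, -0.0, 1.341]
wrist_force: [0.9, 0.1, -4.5]
finger_gap: 63.7
```

Run:
```python
from h import *
im,c=snap('side','side4')
a=cv2.resize(im[90:250,220:400],None,fx=3.7,fy=3.7,interpolation=cv2.INTER_CUBIC)
cv2.imwrite('pics/side4c.png',cv2.cvtColor(a,cv2.COLOR_RGB2BGR))
```

```text
(no output)
```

View pics/side4c.png

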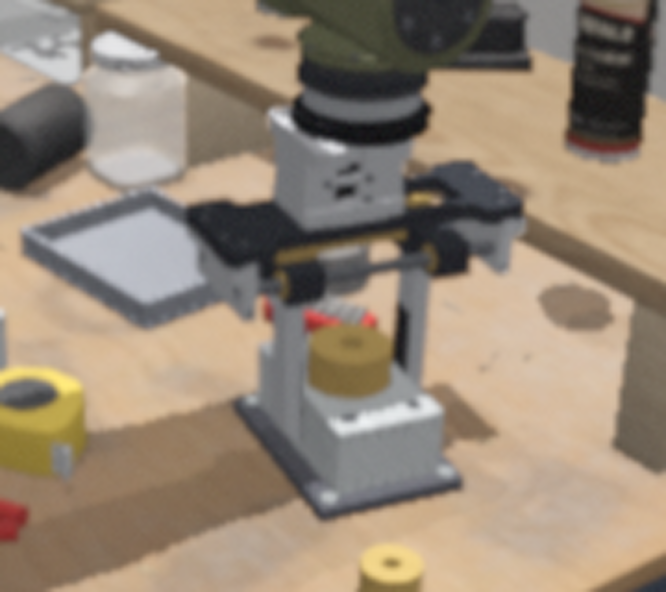

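The bush stands raised above the block and the block is on the plate. Bringing it down the last bit, releasing, and raising the fingers above the block's top.

>>> carry_out:
  series:
    - {"delta_pos":[0,0,-0.8],"turn":[0,0,0],"hand":0.5}
    - {"delta_pos":[0,0,-0.8],"turn":[0,0,0],"hand":0.8}
    - {"delta_pos":[0,0,-0.8],"turn":[0,0,0],"hand":0.8}
    - {"delta_pos":[0,0,-0.8],"turn":[0,0,0],"hand":0.8}
    - {"delta_pos":[0,0,10],"turn":[0,0,0],"hand":0.8}
    - {"delta_pos":[0,0,25],"turn":[0,0,0],"hand":0.8}
    - {"delta_pos":[0,0,35],"turn":[0,0,0],"hand":0.8}
    - {"delta_pos":[0,0,35],"turn":[0,0,0],"hand":0.8}

```text
clock: 7.75
eef_pos: [590.0, 9.0, 55.2]
eef_rot: [3.14, -0.0, 1.341]
wrist_force: [-0.1, 0.3, 0.1]
finger_gap: 75.0
```

Run:
```python
from h import *
im,c=snap('side','side5')
a=cv2.resize(im[90:250,220:400],None,fx=3.7,fy=3.7,interpolation=cv2.INTER_CUBIC)
cv2.imwrite('pics/side5c.png',cv2.cvtColor(a,cv2.COLOR_RGB2BGR))
im,c=snap('wrist','wrist5');p=proj(c,[589,9,72]);print(p)
```

```text
[254.34958885 238.14668877]
```

View pics/side5c.png

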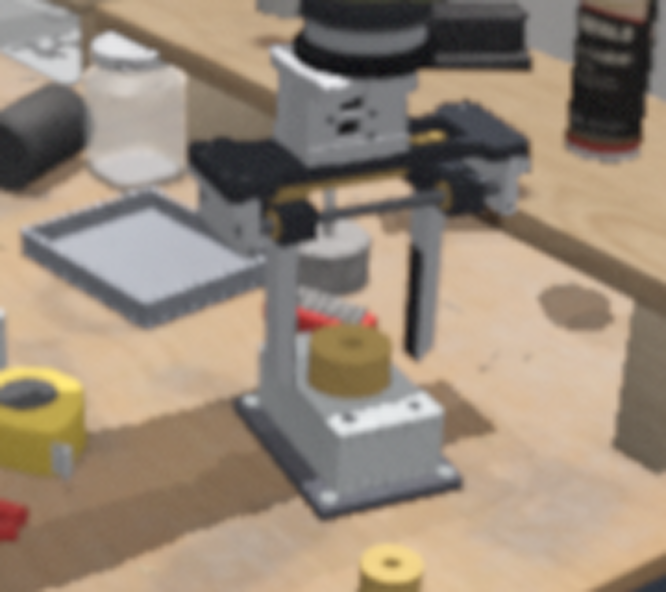

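View pics/wrist5.png

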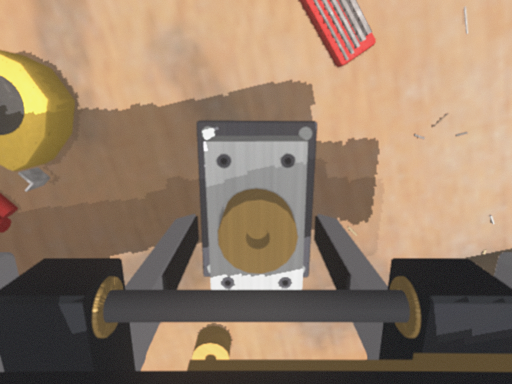

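Block sits flat with the bush raised at (258,235), centred between the fingers. Gripping the bush with the tips just above the block's top.

>>> carry_out:
  series:
    - {"delta_pos":[0,0,-1],"turn":[0,0,0],"hand":0.8}
    - {"delta_pos":[0,0,-1],"turn":[0,0,0],"hand":0.3}
    - {"delta_pos":[0,0,-1],"turn":[0,0,0],"hand":0.3}
    - {"delta_pos":[0,0,-1],"turn":[0,0,0],"hand":0.3}
    - {"delta_pos":[0,0,-1],"turn":[0,0,0],"hand":0.3}
    - {"delta_pos":[0,0,-1],"turn":[0,0,0],"hand":0.3}
    - {"delta_pos":[0,0,-1],"turn":[0,0,0],"hand":0.3}
    - {"delta_pos":[0,0,-1],"turn":[0,0,0],"hand":0.3}
  squeeze: 30

```text
clock: 8.85
eef_pos: [589.5, 9.1, 52.9]
eef_rot: [-3.142, -0.0, 1.341]
wrist_force: [0.6, -0.6, -0.2]
finger_gap: 47.4
```

>>> carry_out:
  series:
    - {"delta_pos":[0,0,2],"turn":[0,0,0],"hand":0.3}
    - {"delta_pos":[0,0,8],"turn":[0,0,0],"hand":0.3}
    - {"delta_pos":[0,0,16],"turn":[0,0,0],"hand":0.3}
    - {"delta_pos":[0,0,30],"turn":[0,0,0],"hand":0.3}
    - {"delta_pos":[0,0,55],"turn":[0,0,0],"hand":0.3}
    - {"delta_pos":[0,0,70],"turn":[0,0,0],"hand":0.3}
    - {"delta_pos":[0,0,70],"turn":[0,0,0],"hand":0.3}

```text
clock: 9.72
eef_pos: [590.0, 9.1, 124.2]
eef_rot: [3.139, -0.0, 1.341]
wrist_force: [-0.9, -0.5, -2.5]
finger_gap: 46.8
```

Run:
```python
from h import *
im,c=snap('side','side6')
a=cv2.resize(im[90:250,220:400],None,fx=3.7,fy=3.7,interpolation=cv2.INTER_CUBIC)
cv2.imwrite('pics/side6c.png',cv2.cvtColor(a,cv2.COLOR_RGB2BGR)); s=read_state(); print(s['joints'],s['eef_pos'])
```

```text
[-4.67882699e-02  4.62947170e-01  1.49547858e+00  1.55988990e-05
  1.18266877e+00  1.83202301e-01] [589.48405167   9.04292701 123.09563446]
```

View pics/side6c.png

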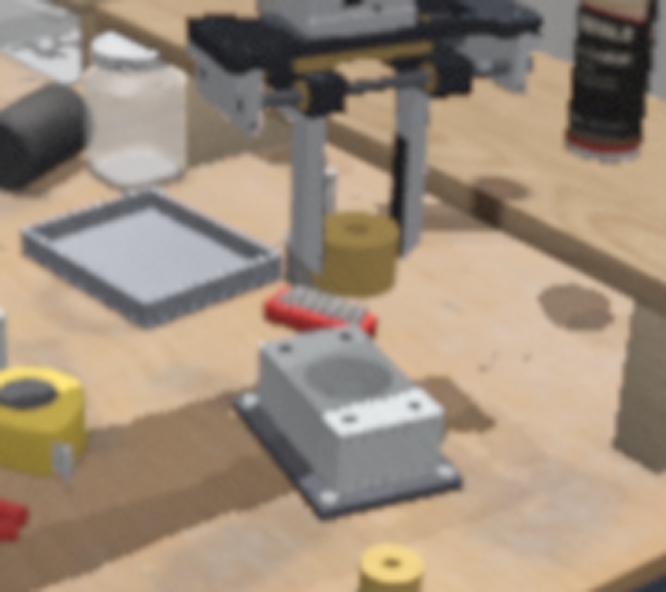

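The bush is held upright, the bore is empty and the block is still on the stand. Going to the tray and turning the jaws along its length for room.

>>> carry_out:
  series:
    - {"delta_pos":[5,40,0],"turn":[0,0,0.17],"hand":0.3}
    - {"delta_pos":[8,80,0],"turn":[0,0,0.34],"hand":0.3}
    - {"delta_pos":[12,120,0],"turn":[0,0,0.51],"hand":0.3}
    - {"delta_pos":[16,160,0],"turn":[0,0,0.68],"hand":0.3}
    - {"delta_pos":[20,200,0],"turn":[0,0,0.85],"hand":0.3}
    - {"delta_pos":[24,230,0],"turn":[0,0,1.02],"hand":0.3}
    - {"delta_pos":[28,250,0],"turn":[0,0,1.19],"hand":0.3}
    - {"delta_pos":[28,250,0],"turn":[0,0,1.19],"hand":0.3}

```text
clock: 10.78
eef_pos: [616.9, 259.9, 121.4]
eef_rot: [-3.14, -0.001, 2.532]
wrist_force: [-0.7, -0.3, -1.7]
finger_gap: 47.6
```

>>> carry_out:
  series:
    - {"delta_pos":[0,9,-10],"turn":[0,0,0.17],"hand":0.3}
    - {"delta_pos":[0,9,-20],"turn":[0,0,0.34],"hand":0.3}
    - {"delta_pos":[0,9,-40],"turn":[0,0,0.5],"hand":0.3}
    - {"delta_pos":[0,9,-50],"turn":[0,0,0.56],"hand":0.3}
    - {"delta_pos":[0,9,-50],"turn":[0,0,0.56],"hand":0.3}

```text
clock: 11.4
eef_pos: [616.9, 266.9, 71.6]
eef_rot: [-3.141, -0.002, 3.087]
wrist_force: [1.0, -0.5, -1.5]
finger_gap: 47.5
```

Run:
```python
from h import *
im,c=snap('side','side7')
a=cv2.resize(im[40:200,180:360],None,fx=3.7,fy=3.7,interpolation=cv2.INTER_CUBIC)
cv2.imwrite('pics/side7c.png',cv2.cvtColor(a,cv2.COLOR_RGB2BGR)); s=read_state(); print(s['joints'],s['eef_pos'],s['eef_rot'])
im,c=snap('scene','scene7'); im,c=snap('wrist','wrist7')
```

```text
[ 3.54054531e-01  6.94563231e-01  1.25608528e+00 -5.99773820e-05
  1.19196649e+00 -1.16134220e+00] [617.32479623 267.18599615  72.58203554] [-3.14113455e+00 -9.15659046e-04  3.08621506e+00]
```

View pics/side7c.png

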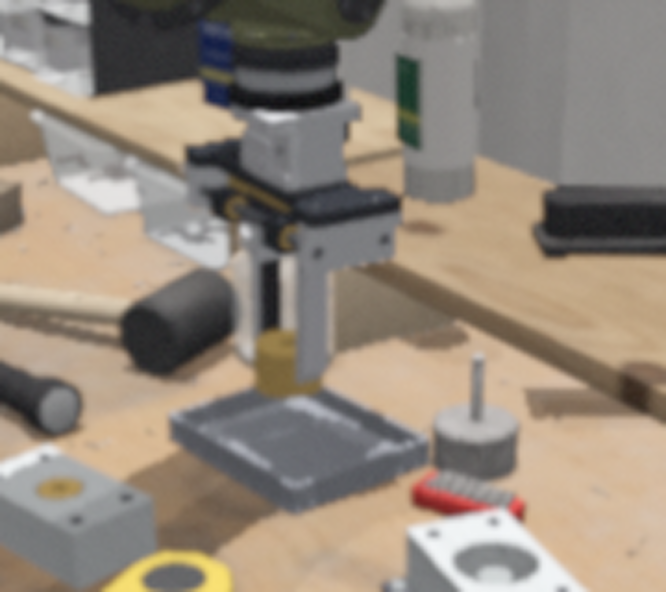

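View pics/wrist7.png

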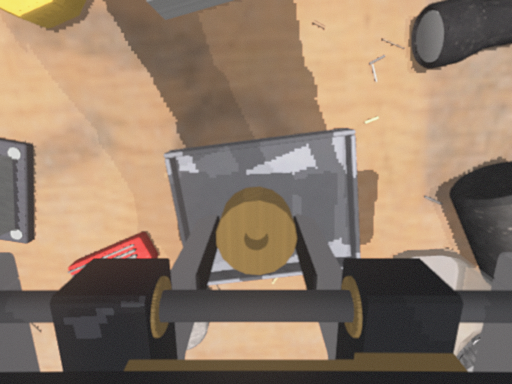

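View pics/scene7.png

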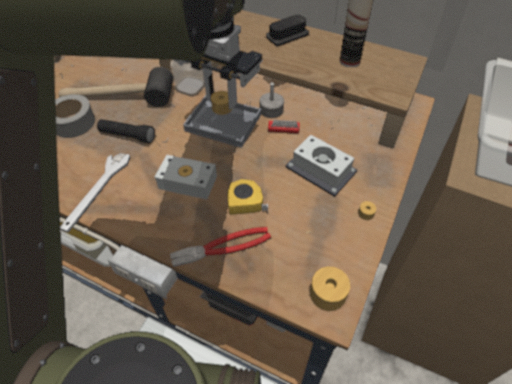

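Run:
```python
from h import *
im,c=load('wrist7')
P=[onz(c,*p,22)[:2].round(1) for p in [(165,155),(354,130),(358,257)]]
print(P, 'centre from diagonal',(P[0]+P[2])/2, 'lens',np.linalg.norm(P[0]-P[1]),np.linalg.norm(P[1]-P[2]))
print('TCP proj',proj(c,[617.3,267.2,92]))
```

```text
[array([574.7, 197.9]), array([563.6, 344.7]), array([671.2, 351.2])] centre from diagonal [622.95 274.55] lens 147.21905447325764 107.79615020955065
TCP proj [256.79332839 238.79953035]
```

Bush is over the tray with clear margins: the tray's centre comes out at about (625,272) in three views. Lowering.

>>> carry_out:
  series:
    - {"delta_pos":[5,4,-15],"turn":[0,0,0],"hand":0.3}
    - {"delta_pos":[5,4,-30],"turn":[0,0,0],"hand":0.3}
    - {"delta_pos":[5,4,-42],"turn":[0,0,0],"hand":0.3}
    - {"delta_pos":[5,4,-50],"turn":[0,0,0],"hand":0.3}
    - {"delta_pos":[5,4,-54],"turn":[0,0,0],"hand":0.3}
    - {"delta_pos":[5,4,-55],"turn":[0,0,0],"hand":0.3}
    - {"delta_pos":[5,4,-55],"turn":[0,0,0],"hand":0.3}

```text
clock: 12.42
eef_pos: [622.7, 272.1, 18.4]
eef_rot: [3.141, 0.001, 3.091]
wrist_force: [0.1, -0.6, -1.5]
finger_gap: 47.6
```

>>> carry_out:
  series:
    - {"delta_pos":[0,0,-0.8],"turn":[0,0,0],"hand":0.3}
    - {"delta_pos":[0,0,-0.8],"turn":[0,0,0],"hand":0.3}
    - {"delta_pos":[0,0,-0.8],"turn":[0,0,0],"hand":0.3}

```text
clock: 12.8
eef_pos: [622.5, 272.1, 17.2]
eef_rot: [3.142, 0.0, 3.091]
wrist_force: [-0.3, -0.0, -1.7]
finger_gap: 47.4
```

>>> carry_out:
  series:
    - {"delta_pos":[0,0,-0.5],"turn":[0,0,0],"hand":0.3}
    - {"delta_pos":[0,0,-0.5],"turn":[0,0,0],"hand":0.3}
    - {"delta_pos":[0,0,-0.5],"turn":[0,0,0],"hand":0.3}

```text
clock: 13.18
eef_pos: [622.6, 272.1, 17.0]
eef_rot: [3.141, 0.0, 3.091]
wrist_force: [-2.2, -0.2, 2.9]
finger_gap: 47.1
```

Run:
```python
from h import *
im,c=snap('side','side8')
a=cv2.resize(im[100:200,200:320],None,fx=5,fy=5,interpolation=cv2.INTER_CUBIC)
cv2.imwrite('pics/side8c.png',cv2.cvtColor(a,cv2.COLOR_RGB2BGR)); print(read_state()['wrist_force'])
```

```text
[-1.71200442 -0.04325582  5.11104898]
```

View pics/side8c.png

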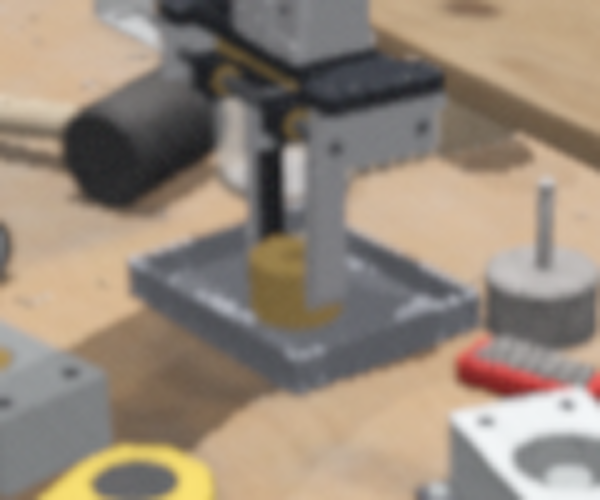

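Contact with the tray floor (force went from −1.7 to +5 N). Opening moderately so the fingers stay inside the walls, then rising and backing off.

>>> carry_out:
  series:
    - {"delta_pos":[0,0,0],"turn":[0,0,0],"hand":0.65}
    - {"delta_pos":[0,0,0],"turn":[0,0,0],"hand":0.65}
    - {"delta_pos":[0,0,0],"turn":[0,0,0],"hand":0.65}
    - {"delta_pos":[0,0,15],"turn":[0,0,0],"hand":0.65}
    - {"delta_pos":[0,0,40],"turn":[0,0,0],"hand":0.65}
    - {"delta_pos":[0,0,90],"turn":[0,0,0],"hand":0.65}
    - {"delta_pos":[0,0,140],"turn":[0,0,0],"hand":0.65}
    - {"delta_pos":[0,0,160],"turn":[0,0,0],"hand":0.65}

```text
clock: 14.22
eef_pos: [623.3, 272.4, 181.6]
eef_rot: [3.139, 0.005, 3.091]
wrist_force: [-0.5, 0.5, -0.8]
finger_gap: 61.0
```

>>> carry_out:
  series:
    - {"delta_pos":[-50,0,0],"turn":[0,0,0],"hand":0.65}
    - {"delta_pos":[-90,0,0],"turn":[0,0,0],"hand":0.65}
    - {"delta_pos":[-90,0,0],"turn":[0,0,0],"hand":0.65}
    - {"delta_pos":[-90,0,0],"turn":[0,0,0],"hand":0.65}

```text
clock: 14.72
eef_pos: [533.2, 272.1, 177.7]
eef_rot: [3.141, 0.002, 3.091]
wrist_force: [-1.2, -0.8, 0.2]
finger_gap: 60.8
```

Run:
```python
from h import *
im,c=snap('side','side9')
a=cv2.resize(im[120:280,200:360],None,fx=3.7,fy=3.7,interpolation=cv2.INTER_CUBIC)
cv2.imwrite('pics/side9c.png',cv2.cvtColor(a,cv2.COLOR_RGB2BGR)); print(read_state()['qd'].round(4))
print(proj(c,[622.5,272,36]),proj(c,[622.5,272,4]))
I,C=snap('scene','scene9')
a=cv2.resize(I[80:240,170:380],None,fx=3.6,fy=3.6,interpolation=cv2.INTER_CUBIC)
cv2.imwrite('pics/scene9c.png',cv2.cvtColor(a,cv2.COLOR_RGB2BGR))
```

```text
[-0.0051  0.0127 -0.0007 -0.0003 -0.0032  0.0012]
[259.31137623 150.32887011] [259.47834579 161.4242502 ]
```

View pics/side9c.png

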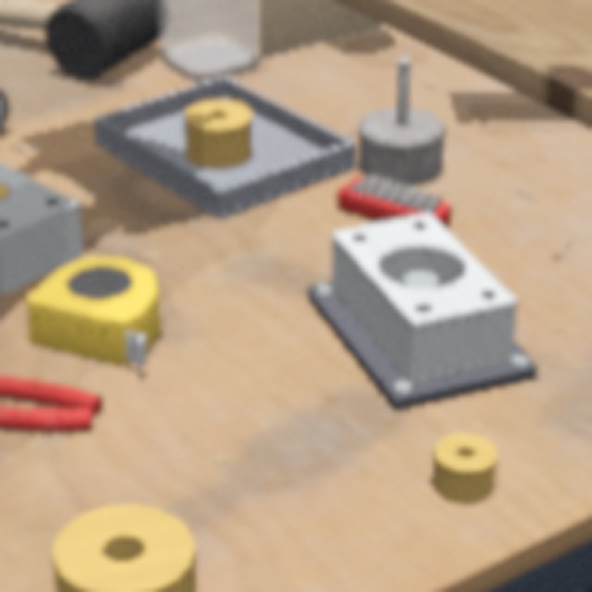

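View pics/scene9c.png

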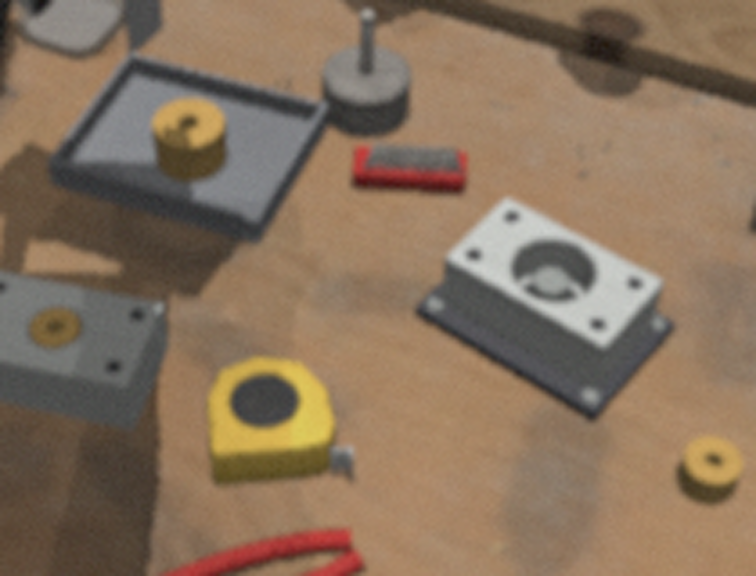

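Both views show the bush upright on the tray floor, bore up, at side crop (219,120). The block is flat on the stand with the post in its empty bore, and the gripper is clear. Handing in.

```bash
python3 -c "
from cell import *
print(sign_off())"
```

```text
the job is handed in; nothing more can be done
None
```

The job is done and handed in at about 15 s of the 50 s allowed. I set the wide-bush block on the ejector stand, then gripped the raised bush and stood it in the grey tray at about (622, 272).

- **Last pictures (scene and side):** the block is flat on the stand with the post in its empty bore. The bush stands upright on the tray floor with its bore up, clear of the walls, and the gripper is well away from everything.
- **Forces:** the largest wrist force I read was about 7 N.
- **What didn't match exactly:** the tray-centre estimates differed by about 5–8 mm between views. One tray corner, half-hidden by a finger, made the tray look about 12 mm short. Both were well inside the room the bush had in the tray.

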